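# Clamp the lower mould half and hold the upper half pressed home

### The job

First swing the jig's clamp arm over centre so that it comes down and rests on the ledge of the lower mould half. Then take the matching upper half (the larger of the two loose ones), fit it over the two dowels fully home on the lower half, and finish while still holding it there, pressed down with about 10 N or a bit more: do not let go at the end. Leave the small upper half, the jar and the brush where they are.

Things in the scene. Friction and masses are not known exactly. Their poses are not given: they have to be found in the camera images.
- clamp (a joint): swing arm of the clamp on the jig, rad. 0: arm level, rubber foot on the lower half's ledge (shut). Grows as the arm rises; about 1.6 is upright, the stop at 2.0 leans back away from the mould; it starts open, on that stop or dropping back onto it. A 0.5 kg arm on a free hinge: over 1.6 it falls open, under 1.5 it falls shut by its weight and stays; some 2 N near the tip moves it
- clamp_pivot (a point): the clamp's hinge axis, fixed on the jig, 52 mm above the bench. Axes of the jig: its -y points level from the hinge towards the mould, over the ledge to the mould's centre 155 mm away; x is the hinge line; z is up
- clamp_tip (a point): end of the clamp arm, 82 mm from the hinge, on the arm's centre line (arm of steel, 20 mm wide along the hinge line, 16 mm thick; rubber foot 73 mm from the hinge). A black-gripped handle 78 mm long stands at right angles to the arm: straight up when shut, pointing away from the mould about level, at hinge height or lower, when open
- lower_face (a point): centre of the top face, 40 mm above the bench, of the lower half: aluminium block 80 (x) by 120 (y) by 30 mm, loose with 2 mm play in the jig's nest. Its 15 mm thick ledge juts out 40 mm at the +y end, under the clamp. Two steel dowels on it at y = +-42 mm: 10 mm thick, 22 mm tall, upper 12 mm tapering to a 4 mm tip. The shut clamp arm stays 13 mm clear of the block, top 60 mm above the bench
- upper_grip (a point): middle of the grip rib of the matching upper half, a loose aluminium plate 80 (x) by 120 (y) by 30 mm, 0.42 kg, mating face down on the bench. Rib on top 24 (x) by 50 (y), 40 mm high; this point is 20 mm under its top, 50 mm above the mating face. Through holes 12.5 mm wide at y = +-42 mm. Half a turn about z fits too. Home: 50 mm above lower_face, axes parallel
- small_grip (a point): middle of the grip rib of another mould's upper half, which does not fit here and stays where it is: plate 60 by 90 by 30 mm, rib 24 by 34 by 40 mm; same heights. The two upper halves lie side by side in either order
- jar: bystander: small jar with a black lid, 52 mm wide, 75 mm tall, origin at its foot
- brush: bystander: brush 170 mm long lying flat
Mind the look-alikes: they are no part of the job. Leave any red look-alike of the part that bears lower_face alone.

How it is judged:
By the outcome, as a careful person would: the job done as asked, in the order asked, and still so for the second after the job is handed in, while the arm keeps its last pose, push and grip.
It also fails if it takes over 64 s, if anything falls off the work surface, if the arm or the gripper's body presses on something with over 40 N, if the wrist force passes 120 N, or if a joint passes its speed limit or range.

### The arm

A 7-joint arm with a two-finger parallel gripper is mounted at the origin on the work surface. World frame = base frame: x ahead of the robot, y to its left, z up, the work surface at z = 0. Lengths are in m, angles in rad, forces in N, time in s.
With the tool pointing down it reaches from about 0.425 to 0.95 m from the base axis. Payload 4.7 kg.
Tool frame: the origin (TCP) lies on the centre line of the jaws, within the pads' length; the fingertips stand 19 mm ahead of it and the grasp point (between the pads) is the TCP; z points along the fingers, y is the direction in which the jaws open and shut (so a half turn about z gives the same grasp; the last joint's range is limited). The gripper opens to 85 mm and grips with 20 to 120 N. Pads are 22 mm wide; open, the fingers measure 114 mm over their backs; the gripper's body (76 mm by 85 mm) begins 54 mm behind the grasp point. The pads swing forward as they close: fully open they stand 13 mm farther back than shut.
Start: joints at [1.228, 0.469, -0.049, 1.532, 0.024, 1.141, -0.082], TCP at [0.208, -0.642, 0.225] pointing down, gripper open.
Joint ranges: [-2.59, 2.59], [-0.33, 1.99], [-1.39, 1.29], [0.1, 2.45], [-1.04, 4.18], [0.21, 1.99], [-2.66, 2.66]. Speed limits (rad/s): [2.57, 2.57, 3.14, 3.14, 3.14, 3.14, 3.14].

### API

Orientations are given as [roll, pitch, yaw] about the fixed x, y, z axes, in that order (R = Rz(yaw) Ry(pitch) Rx(roll)).
In Python, from workcell import movep, move_linear, move_joints, open_gripper, grab, sleep, solve_ik, state, grab_frame, camera_params, Unreachable, sign_off gives the robot as it stands. The module is installed in compiled form; this text tells all that it offers. Calls block until the motion is done:
- movep(position, orientation): joint-space move of the TCP to a pose.
- move_linear(position, rot=None, v=0.15, threshold=None): straight line of the TCP; rot=None keeps the orientation; v is the mean speed in m/s. With threshold (N) it stops when the force on the tool has changed by that much, and returns True; else False.
- move_joints(angles): joint-space move.
- open_gripper() and grab(): open the fingers fully, or close them until they stop; the grip force is fixed at half the most.
- sleep(seconds).
- solve_ik(position, orientation): joint angles nearest the present ones, or None.
- state(): the state.
- grab_frame(name): name is "side" or "top" or "wrist"; returns the picture (384x512x3 uint8, blue, green, red); there is no depth.
- camera_params(name): a dict with "fx", "fy", "cx", "cy" (pixels), "R" (3x3) and "t" (3): a world point X has camera coordinates R X + t. Camera axes: x right, y down, z forward; pixel columns grow to the right and rows downward; lengths in m; the calibration is good to about 2 mm. A picture is of the moment at which its call begins: read the wrist's pose just before it. camera_params takes no time and is no camera call; for the wrist camera it gives the pose at the moment of the call.
A pose or a line that the arm cannot do raises Unreachable and nothing moves.
- sign_off(): hands the job in, once; it reports no verdict.
The state is a dict: "time_s": time; "qpos": joint angles; "dq": joint speeds; "effort": joint torques, N m; "tcp_pos": TCP position; "eef_rot": TCP orientation; "wrist_force": force on the tool from outside, world axes, zero at the start; "torque": the same for the moment, N m; "finger_gap": opening from 0.0 (shut) to 1.0 (fully open).
Only numpy, scipy, OpenCV 4.12 (cv2) and the standard library are available. Lean on these libraries where they do the work, as an engineer would, in place of code of your own. Each camera call takes 0.05 s, during which the arm holds its last target. There are 200 camera calls.

## Working session

There is one attempt and no reset: what is moved stays moved. The work goes in short steps, each a Python script; the robot and the scene stay as the last script left them, time stands still between calls to the robot, and variables do not carry over. Pictures are saved under pics/ and viewed, about 8 in all and at most 12, crops included, and the job is handed in when it is done.

```bash
mkdir -p pics; python3 - <<'E'
from workcell import *
import cv2,numpy as np
for n in ("top","side","wrist"):
    cv2.imwrite(f"pics/{n}0.png",grab_frame(n)); p=camera_params(n); R=np.array(p["R"]); print(n,p["fx"],p["cx"],p["cy"],(-R.T@p["t"]).round(3),R.round(3).tolist())
s=state(); print(s["time_s"],s["tcp_pos"],s["eef_rot"],s["wrist_force"],s["finger_gap"])
a=cv2.imread("pics/top0.png");
cv2.imwrite("pics/top0b.png",cv2.resize(a,(800,600),interpolation=cv2.INTER_CUBIC))
cv2.imwrite("pics/side0b.png",cv2.resize(cv2.imread("pics/side0.png"),(800,600),interpolation=cv2.INTER_CUBIC))
E
```

```text
top 412.0838752017804 257.4865883435003 192.39177007308587 [0.409 0.009 1.194] [[0.02, -1.0, 0.02], [-0.982, -0.024, -0.185], [0.186, -0.016, -0.982]]
side 406.1540621156596 253.8692377434599 196.08631746035053 [ 0.544 -0.733  0.864] [[0.995, -0.1, -0.013], [-0.082, -0.73, -0.679], [0.058, 0.677, -0.734]]
wrist 291.19968557401603 256.7972255925769 193.1229176328472 [ 0.272 -0.622  0.373] [[0.308, -0.951, -0.001], [-0.918, -0.298, 0.263], [-0.251, -0.08, -0.965]]
0.15 [ 0.20822044 -0.64161224  0.22378869] [-3.14007434e+00  5.75924601e-05  3.13794844e-01] [-0.36746242 -0.67275118  0.14133248] 1.0024623524946688
```

View pics/top0b.png

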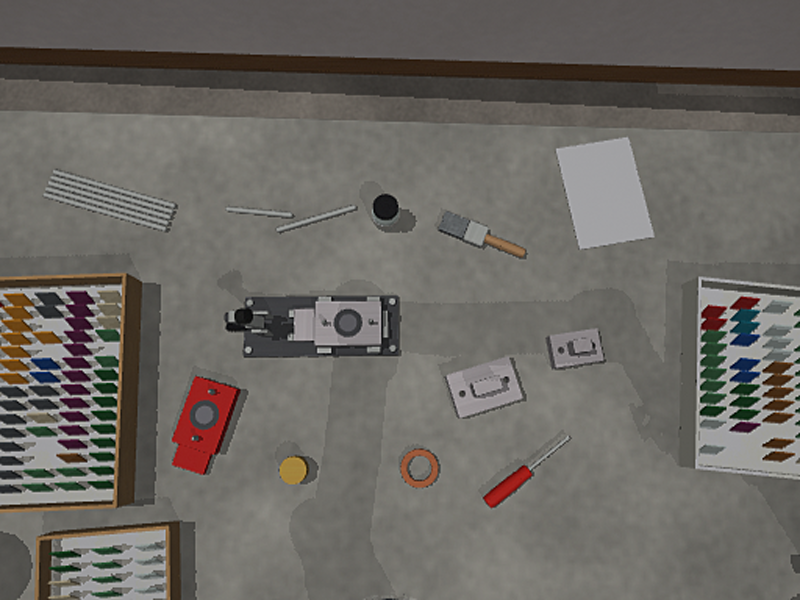

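View pics/side0b.png

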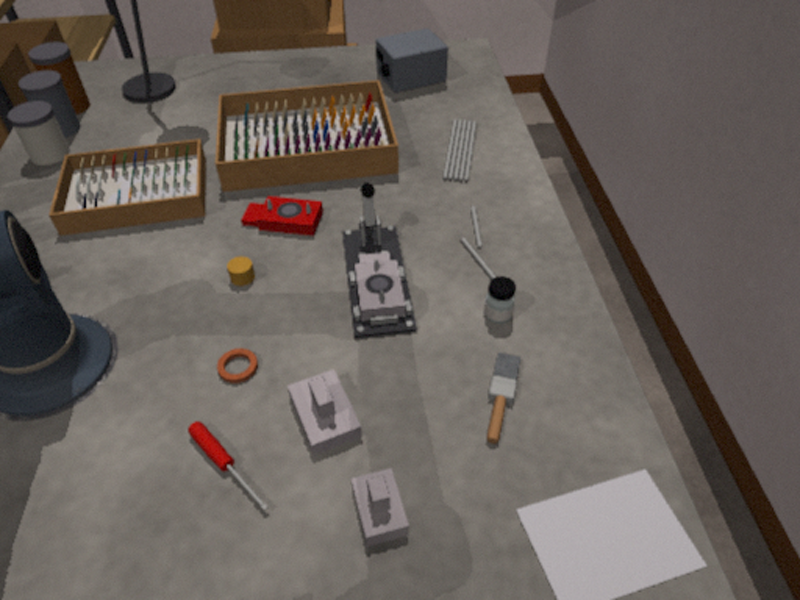

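The top view (800x600) shows the jig with the lower half at about (348,322) and the open clamp to its left at (240,318). The large upper half is at (487,387), the small one at (576,348), and the red look-alike at (206,420). The side view agrees with this. Next I'll get rough positions.

```bash
cat > h.py <<'E'
from workcell import *
import cv2,numpy as np
def ray(p,uv,z):
    R=np.array(p["R"]);c=-R.T@np.array(p["t"])
    uv=np.atleast_2d(uv).astype(float)
    d=np.c_[(uv[:,0]-p["cx"])/p["fx"],(uv[:,1]-p["cy"])/p["fy"],np.ones(len(uv))]@R
    return c+d*((z-c[2])/d[:,2])[:,None]
def proj(p,X):
    q=np.atleast_2d(X)@np.array(p["R"]).T+np.array(p["t"])
    return np.c_[q[:,0]/q[:,2]*p["fx"]+p["cx"],q[:,1]/q[:,2]*p["fy"]+p["cy"]]
def shot(name,f):
    p=camera_params(name);im=grab_frame(name);cv2.imwrite(f"pics/{f}.png",im);np.save(f"pics/{f}.npy",p,allow_pickle=True);return im,p
def load(f): return cv2.imread(f"pics/{f}.png"),np.load(f"pics/{f}.npy",allow_pickle=True).item()
E
python3 - <<'E'
from h import *
im=cv2.imread("pics/top0.png");p=camera_params("top")
s=1/1.5625
for n,uv,z in [("jig corners",[(250,301),(392,300),(393,350),(248,350)],.01),("lower ctr",[(348,322)],.04),("dowels",[(376,322),(320,322)],.05),("handle knob",[(242,317)],.05),("jar",[(385,205)],.075)]:
    print(n,ray(p,np.array(uv)*s,z)[:,:2].round(3).tolist())
m=(im.min(2)>125).astype(np.uint8)
for c in cv2.findContours(m,0,2)[0]:
    A=cv2.contourArea(c)
    if 150<A<3000:
        r=cv2.minAreaRect(c);b=ray(p,cv2.boxPoints(r),.03)[:,:2]
        print(A,np.array(r[0])/s,b.mean(0).round(3),np.linalg.norm(b[1]-b[0]).round(3),np.linalg.norm(b[2]-b[1]).round(3),np.degrees(np.arctan2(*(b[1]-b[0])[::-1])).round(1))
E
```

```text
jig corners [[0.626, 0.273], [0.634, 0.009], [0.54, 0.005], [0.534, 0.271]]
lower ctr [[0.586, 0.088]]
dowels [[0.585, 0.037], [0.583, 0.137]]
handle knob [[0.589, 0.277]]
jar [[0.797, 0.026]]
1553.0 [112.5    564.0625] [0.164 0.472] 0.175 0.111 -89.0
460.0 [ 56.18771315 494.59896088] [0.275 0.579] 0.192 0.024 -86.6
188.0 [ 56.24117851 478.72066498] [0.301 0.582] 0.193 0.013 -86.3
695.0 [ 56.96344972 450.00295639] [0.35  0.587] 0.2 0.063 -86.4
1126.0 [483.59375    385.93752384] [ 0.477 -0.16 ] 0.12 0.08 -71.6
201.5 [ 43.02525222 351.1300087 ] [0.522 0.632] 0.104 0.039 -85.8
576.5 [575.95233917 347.17695713] [ 0.551 -0.329] 0.09 0.059 -79.8
170.0 [ 47.67187238 324.89058971] [0.569 0.63 ] 0.03 0.09 -0.7
1378.0 [334.375  320.3125] [0.59  0.113] 0.166 0.087 -88.6
191.5 [ 60.16437411 291.60122871] [0.631 0.615] 0.218 0.021 -86.1
```

```bash
python3 - <<'E'
from h import *
D=[np.pi,0,0.]
movep([.43,-.15,.28],[np.pi,0,.0]); im1,p=shot("wrist","w_up")
movep([.53,.16,.30],D); im2,p=shot("wrist","w_jig")
s=state();print(s["time_s"],s["tcp_pos"],s["qpos"])
cv2.imwrite("pics/both.png",np.hstack([cv2.resize(im1,(400,300)),cv2.resize(im2,(400,300))]))
cv2.imwrite("pics/jigb.png",cv2.resize(im2,(800,600),interpolation=cv2.INTER_CUBIC))
cv2.imwrite("pics/upb.png",cv2.resize(im1,(800,600),interpolation=cv2.INTER_CUBIC))
E
```

```text
3.45 [0.5304     0.15783474 0.29970078] [ 0.1800873   0.27871066 -0.6749005   1.69582817  0.18430545  1.23222078
 -2.11171326]
```

View pics/jigb.png

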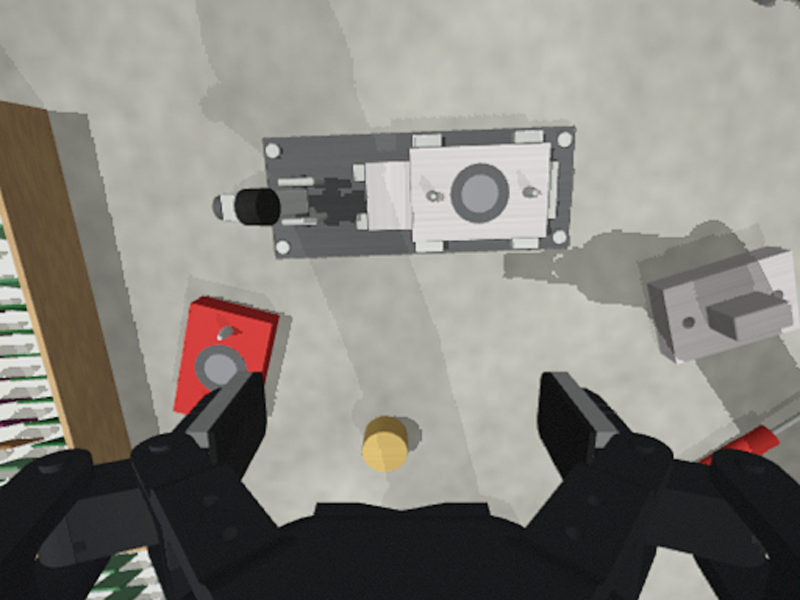

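View pics/upb.png

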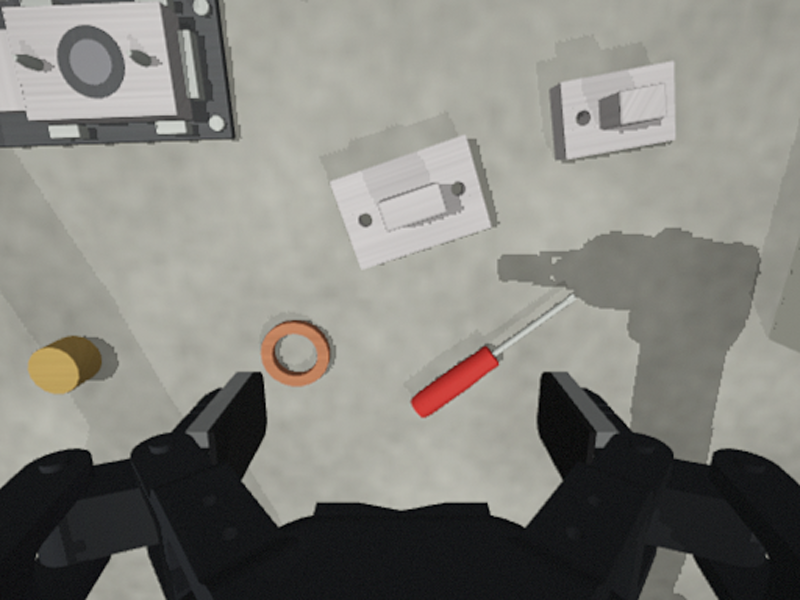

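The wrist view of the jig (800x600) shows the ring centre at (480,193), dowels near (433,196) and (531,191), and jig bolts at (273,151), (565,139), (560,237) and (283,247). The upper half view shows holes at (365,220) and (458,188). I'll compute the positions and predict where the clamp points should appear.

```bash
python3 - <<'E'
from h import *
s=.64
im,p=load("w_jig")
def rect(im,p,z,thr,near):
    m=(im.min(2)>thr).astype(np.uint8)
    for c in cv2.findContours(m,0,2)[0]:
        r=cv2.minAreaRect(c)
        if cv2.contourArea(c)>800 and cv2.pointPolygonTest(c,near,False)>=0:
            b=ray(p,cv2.boxPoints(r),z)[:,:2];e=b-np.roll(b,-1,0)
            print("rect",thr,b.mean(0).round(4),np.linalg.norm(e,axis=1).round(3),np.degrees(np.arctan2(e[:2,1],e[:2,0])).round(1))
def report(n,a): print(n,a[:,:2].round(4).tolist())
b=ray(p,np.array([(273,151),(565,139),(560,237),(283,247)])*s,.012);report("bolts",b);print(b.mean(0))
# ring
g=cv2.cvtColor(im,cv2.COLOR_BGR2GRAY)
m=((g<150)).astype(np.uint8)
x0,y0=int(450*s),int(160*s)
cs=[c for c in cv2.findContours(m[y0-6:int(230*s),x0-4:int(512*s)].copy(),0,2)[0] if cv2.contourArea(c)>300]
for c in cs:
    (cx,cy),ax,_=cv2.fitEllipse(c);print("ring px",(cx+x0-4)/s,(cy+y0-6)/s,ax);L=ray(p,[(cx+x0-4,cy+y0-6)],.04);report("lower",L)
report("blockcorners",ray(p,np.array([(411,149),(549,142),(550,239),(411,242)])*s,.04))
for t in(150,170,190): rect(im,p,.04,t,(430*s,160*s))
C=np.array([.586,.088,0]);
for th in (2.0,1.9):
  P=C+[0.004,.155,.052];u=np.array([0,-np.cos(th),np.sin(th)]);h=np.array([0,np.sin(th),np.cos(th)])
  pts=[P,P+.082*u,P+.073*u-.016*h,P+.078*h]
  print("w: hinge,tip,foot,handle",(proj(p,pts)/s).round().tolist()); print("side",(proj(camera_params("side"),pts)*1.5625).round().tolist(),"top",(proj(camera_params("top"),pts)*1.5625).round().tolist())
im,p=load("w_up")
h=ray(p,np.array([(365,220),(458,188)])*s,.03);report("holes",h);print(h.mean(0),np.linalg.norm(h[0]-h[1]),np.degrees(np.arctan2(*(h[0]-h[1])[[1,0]])))
for t in(150,170,190): rect(im,p,.03,t,(360*s,190*s))
E
```

```text
bolts [[0.6206, 0.274], [0.6301, 0.0085], [0.5414, 0.0052], [0.5327, 0.2712]]
[0.58121486 0.13971346 0.012     ]
ring px 479.1723281145096 192.5517201423645 (35.97660827636719, 37.85626220703125)
lower [[0.584, 0.0891]]
blockcorners [[0.6203, 0.1487], [0.6256, 0.0315], [0.5432, 0.0238], [0.541, 0.1486]]
rect 150 [0.4842 0.1589] [0.629 0.509 0.859 0.508] [89.8 12.8]
rect 170 [0.5785 0.1041] [0.163 0.089 0.173 0.089] [91.9  7.2]
rect 190 [0.5782 0.1072] [0.157 0.088 0.166 0.088] [91.9  7. ]
w: hinge,tip,foot,handle [[300.0, 186.0], [227.0, 189.0], [254.0, 188.0], [230.0, 186.0]]
side [[376.0, 223.0], [373.0, 182.0], [374.0, 188.0], [374.0, 214.0]] top [[261.0, 317.0], [232.0, 309.0], [243.0, 309.0], [225.0, 319.0]]
w: hinge,tip,foot,handle [[300.0, 186.0], [236.0, 189.0], [264.0, 188.0], [224.0, 186.0]]
side [[376.0, 223.0], [373.0, 183.0], [374.0, 190.0], [374.0, 210.0]] top [[261.0, 317.0], [236.0, 309.0], [247.0, 309.0], [223.0, 318.0]]
holes [[0.4612, -0.1201], [0.4879, -0.1998]]
[ 0.47455531 -0.15994823  0.03      ] 0.08412521838768484 108.52165148862474
rect 150 [ 0.3866 -0.1552] [0.605 0.496 0.825 0.496] [89.9 12.8]
rect 170 [ 0.4746 -0.1604] [0.121 0.081 0.127 0.083] [108.2  22. ]
rect 190 [ 0.4743 -0.1604] [0.118 0.079 0.124 0.081] [108.1  21.8]
```

```bash
python3 - <<'E'
from h import *
grab()
D=[np.pi,0,0.]
movep([.577,.335,.25],D); move_linear([.577,.335,.116],v=.15)
print(state()["tcp_pos"],state()["wrist_force"])
for y in (.30,.27,.24,.21,.185):
    move_linear([.577+(.244-y)*.03,y,.116],v=.1);s=state();print(y,s["wrist_force"].round(1),s["tcp_pos"].round(3))
sleep(.3)
move_linear([.58,.185,.25],v=.2); movep([.53,.16,.30],D)
im,p=shot("wrist","w_jig2");print(state()["time_s"],state()["wrist_force"])
cv2.imwrite("pics/j2.png",cv2.resize(im[:300,80:480],(800,600),interpolation=cv2.INTER_CUBIC))
E
```

```text
[0.57765636 0.33544782 0.11728562] [-0.45157326  0.26446312  0.42560324]
0.3 [-0.3  0.2  0.9] [0.576 0.3   0.116]
0.27 [-6.9  7.2 18.5] [0.575 0.278 0.122]
0.24 [-3.7 -3.5 18.6] [0.578 0.24  0.12 ]
0.21 [-0.4 -0.6  0.1] [0.578 0.21  0.116]
0.185 [0.4 0.4 0.4] [0.579 0.185 0.116]
9.85 [0.32704756 0.10931981 0.3318052 ]
```

View pics/j2.png

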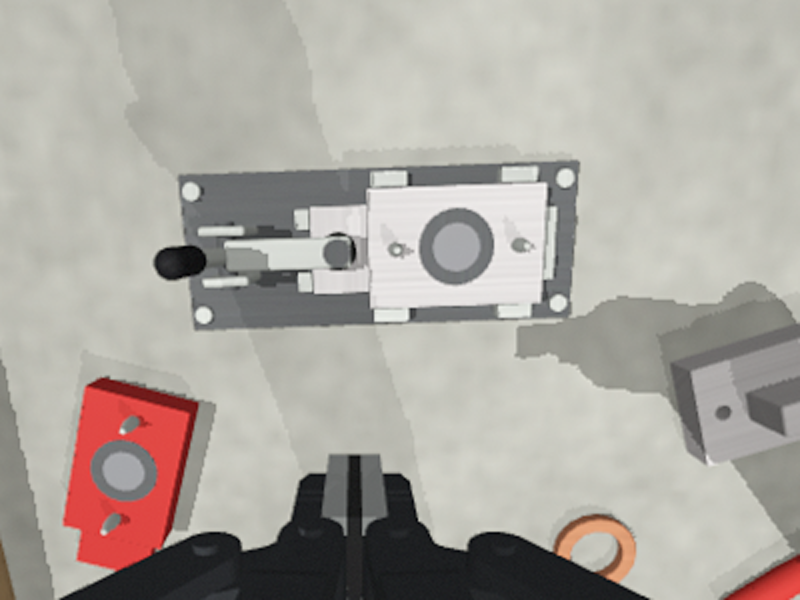

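The clamp is shut: the arm lies level with its tip over the ledge at (355,250), clear of the block, and the handle is up. Next I'll take close views of both halves from matching tool poses, so that calibration bias cancels.

```bash
python3 - <<'E'
from h import *
U=np.array([.4745,-.160]);L=np.array([.584,.089])
best=None
for k in(1,-1):
    a=np.radians(18.4)+k*np.pi/2;b=np.radians(1.9)+k*np.pi/2
    qs=[solve_ik([*q,z],[np.pi,0,w]) for q,z,w in((U,.25,a),(U,.054,a),(L,.20,b),(L,.094,b))]
    print(k,[None if q is None else np.round(q,2).tolist() for q in qs])
E
```

```text
1 [[1.05, 0.29, -0.96, 1.87, 0.26, 1.12, 0.31], [0.92, 0.58, -0.88, 2.06, 0.64, 0.79, -0.03], [0.49, 0.54, -0.99, 1.73, 0.5, 1.15, -0.62], [0.43, 0.66, -0.92, 1.83, 0.63, 0.98, -0.73]]
-1 [[0.45, 0.17, -0.24, 1.9, 0.05, 1.08, -2.63], [0.22, 0.42, 0.03, 2.1, -0.02, 0.63, -2.56], [0.58, 0.63, -1.18, 1.72, 0.62, 1.21, 2.41], [-0.96, 0.75, 1.11, 1.9, -0.8, 1.02, -2.6]]
```

```bash
python3 - <<'E'
from h import *
open_gripper()
ims=[]
for f,c,yaw in(("cL",np.array([.584,.089]),1.9),("cU",np.array([.4745,-.160]),18.3)):
    w=np.radians(yaw+90);x=np.array([np.cos(w),np.sin(w)])
    movep([*(c-.06*x),.24],[np.pi,0,w]);sleep(.2);im,p=shot("wrist",f);ims.append(im)
    print(f,proj(p,[[*c,.04 if f=="cL" else .07]]),state()["tcp_pos"],state()["time_s"])
cv2.imwrite("pics/c2.png",np.hstack([cv2.resize(i[0:300,156:356],(400,600),interpolation=cv2.INTER_CUBIC) for i in ims]))
E
```

```text
cL [[256.73461453 119.4842258 ]] [0.58593672 0.02940174 0.24018843] 12.3583
cU [[255.79481798 120.85825345]] [ 0.49398659 -0.2156166   0.24016761] 13.6333
```

View pics/c2.png

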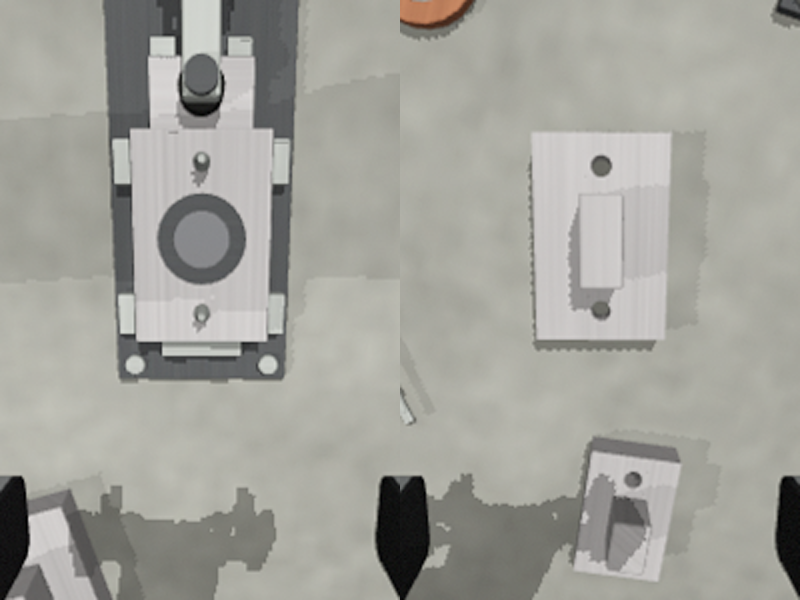

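Left crop, lower half: ring centre (202,239), dowel tips at about (202,157) and (202,310), plate edges upright. Right crop, upper half: holes at (601,166) and (601,310), rib top (580–623,195–289). Both are square to the image, so the yaws hold.

```bash
python3 - <<'E'
from h import *
def blob(im,x0,y0,x1,y1,t,inv=True):
    g=cv2.cvtColor(im,cv2.COLOR_BGR2GRAY)[y0:y1,x0:x1]
    m=((g<t) if inv else (g>t)).astype(np.uint8)
    c=max(cv2.findContours(m,0,2)[0],key=cv2.contourArea);(a,b),r=cv2.minEnclosingCircle(c);M=cv2.moments(c)
    return np.array([M["m10"]/M["m00"]+x0,M["m01"]/M["m00"]+y0]),r
im,p=load("cL")
c,r=blob(im,156+74,93,156+126,146,150);print("ring",c,r,ray(p,[c],.04)[0].round(4))
t=ray(p,[(156+101,78.5),(156+101,155)],.062);print("tips",t.round(4).tolist(),t.mean(0).round(4),np.linalg.norm(t[0]-t[1]),np.degrees(np.arctan2(*(t[0]-t[1])[[1,0]]))-90)
b=ray(p,np.array([(131,129),(272,129),(267,342),(137,342)])/2+[156,0],.04);print("block",b[:,:2].round(4).tolist(),b.mean(0).round(4))
im,p=load("cU")
a,r1=blob(im,156+92,74,156+109,92,130);d,r2=blob(im,156+92,148,156+109,164,130);print(a,r1,d,r2)
h=ray(p,[a,d],.03);print("holes",h.round(4).tolist(),h.mean(0).round(4),np.linalg.norm(h[0]-h[1]),np.degrees(np.arctan2(*(h[0]-h[1])[[1,0]]))-90)
b=ray(p,np.array([(131,132),(271,132),(265,340),(137,340)])/2+[156,0],.03);print("plate",b.mean(0).round(4))
b=ray(p,np.array([(180,195),(223,195),(222,289),(180,289)])/2+[156,0],.07);print("rib",b.round(4).tolist(),b.mean(0).round(4))
E
```

```text
ring [256.39542484 118.96078431] 22.80580711364746 [0.5836 0.0896 0.04  ]
tips [[0.5829, 0.1312, 0.062], [0.5856, 0.0507, 0.062]] [0.5842 0.091  0.062 ] 0.0805541692294041 1.9036468839589844
block [[0.543, 0.1468], [0.6212, 0.1494], [0.6259, 0.0295], [0.5468, 0.0269]] [0.5842 0.0882 0.04  ]
[256.28070175  82.4160401 ] 5.069068908691406 [255.82183908 154.56034483] 4.943194389343262
holes [[0.4616, -0.1197, 0.03], [0.4875, -0.1992, 0.03]] [ 0.4745 -0.1595  0.03  ] 0.08363933219208684 18.010761772413034
plate [ 0.4753 -0.1601  0.03  ]
rib [[0.4574, -0.1408, 0.07], [0.4786, -0.1337, 0.07], [0.4939, -0.1798, 0.07], [0.4723, -0.187, 0.07]] [ 0.4755 -0.1603  0.07  ]
```

```bash
python3 - <<'E'
from h import *
a=np.radians(108.2);b=np.radians(91.9)
movep([.475,-.160,.16],[np.pi,0,a]); print("touch",move_linear([.475,-.160,.054],v=.08,threshold=8))
print(state()["tcp_pos"]);w0=state()["wrist_force"]
grab();sleep(.2);s=state();print("gap",s["finger_gap"],s["tcp_pos"],s["wrist_force"])
move_linear([.475,-.160,.25],v=.12);s=state();print("lift",s["finger_gap"],s["wrist_force"]-w0)
movep([.584,.0893,.25],[np.pi,0,b]); move_linear([.584,.0893,.135],v=.1); sleep(.2)
s=state();print(s["time_s"],s["tcp_pos"],s["eef_rot"],s["wrist_force"],s["torque"])
im,p=shot("wrist","held");i2,_=shot("side","held_s");i3,_=shot("top","held_t")
v=cv2.resize(i2[110:230,190:310],(400,400),interpolation=cv2.INTER_CUBIC)
cv2.imwrite("pics/h1.png",np.hstack([cv2.resize(im[:300,106:406],(400,400)),v]))
E
```

```text
touch False
[ 0.47541173 -0.16004875  0.05445592]
gap 0.2586853353089919 [ 0.4751519  -0.16000337  0.05435957] [-1.03947759  0.1152402   6.41941987]
lift 0.25754901456505513 [-0.43232553 -0.67798776 -4.01464003]
20.725 [0.58429523 0.08935386 0.13550765] [3.14060952e+00 3.52451522e-05 1.60390937e+00] [ 0.27965751  0.59929341 -4.62478971] [-0.01526603  0.01836721  0.00084025]
```

View pics/h1.png

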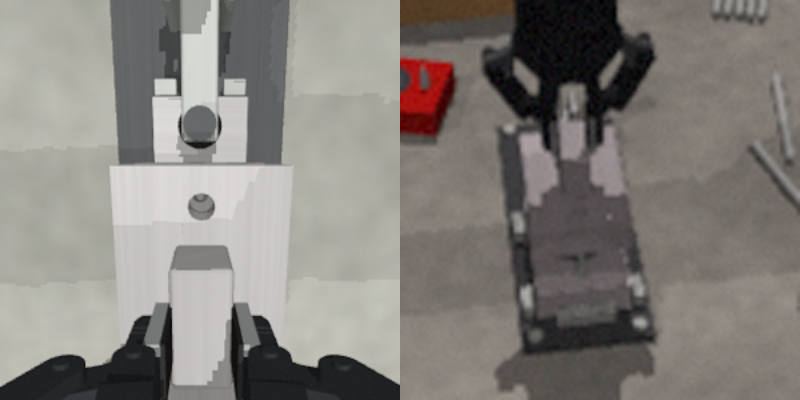

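The wrist view shows the held plate square over the block, with the dowel tip visible through the hole at (201,207). I'll check the hole position numerically, then descend in guarded steps.

```bash
python3 - <<'E'
from h import *
im,p=load("held")
print("hole",ray(p,[(106+201*.75,206*.75)],.1115), "want",[.584-.042*np.sin(np.radians(1.9)),.0893+.042])
for z in (.116,.108,.100,.096):
    t=move_linear([.584,.0893,z],v=.04,threshold=10);s=state()
    print(z,t,s["tcp_pos"].round(4),s["wrist_force"].round(1),s["torque"].round(2),s["finger_gap"])
    if t:break
E
```

```text
hole [[0.58287939 0.13202166 0.1115    ]] want [np.float64(0.5826074825076819), 0.1313]
0.116 False [0.584  0.0894 0.1159] [-0.1 -0.2 -5.1] [-0.   -0.02 -0.02] 0.25770519333879455
0.108 False [0.5837 0.0892 0.1076] [ 0.4  0.  -5. ] [-0.04  0.03  0.  ] 0.25860472444858257
0.1 False [0.5838 0.0892 0.0996] [-0.  -0.  -5.3] [ 0.03 -0.02 -0.02] 0.26041535556949696
0.096 False [0.5839 0.0892 0.0957] [ 0.4  0.1 -4.9] [ 0.01 -0.02  0.02] 0.2607706534000873
```

It's engaged with no contact force. Now I'll press down.

```bash
python3 - <<'E'
from h import *
z=.096
for i in range(20):
    z-=.001; move_linear([.584,.0893,z],v=.02);sleep(.15);s=state();f=s["wrist_force"]
    print(round(z,4),s["tcp_pos"].round(4),f.round(1),round(s["finger_gap"],4))
    if f[2]>11: break
sleep(.6);s=state();print(s["time_s"],s["tcp_pos"],s["wrist_force"],s["torque"])
im,p=shot("wrist","fin");i2,_=shot("side","fin_s")
cv2.imwrite("pics/f1.png",np.hstack([cv2.resize(im[:300,106:406],(400,400)),cv2.resize(i2[110:230,190:310],(400,400),interpolation=cv2.INTER_CUBIC)]))
E
```

```text
0.095 [0.5841 0.0894 0.0951] [-0.7  1.  -6.2] 0.2571
0.094 [0.5843 0.0894 0.0944] [-0.1 -1.4 -0.4] 0.2578
0.093 [0.5843 0.0894 0.0944] [-2.4 -2.   6.8] 0.2581
0.092 [0.5843 0.0894 0.0944] [-5.2 -2.5 12.3] 0.2545
24.65 [0.58430459 0.08939798 0.09434653] [-5.20167244 -2.34021266 13.22408077] [-0.57161977  1.17353363  0.02830849]
```

View pics/f1.png

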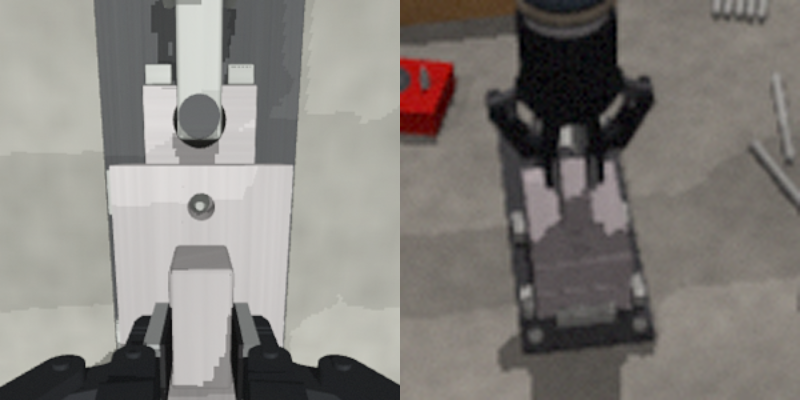

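The plate stopped at TCP z 0.0944. It was grasped at 0.0544 with its mating face on the bench, so the mating face is now at 40 mm, which is fully home. The dowel tip is centred in the hole at (201,207), the clamp is still shut, and the push is steady at about 13 N.

```bash
python3 -c "
from workcell import *
s=state();print(s['time_s'],s['wrist_force'],s['tcp_pos'],s['finger_gap']);print(sign_off())"
```

```text
24.75 [-4.20110233 -2.39593769 12.9480163 ] [0.58429219 0.08940426 0.09433651] 0.2576103423418249
the job is handed in; nothing more can be done
None
```

The clamp is shut on the lower half's ledge, and the matching upper half is fully home on the dowels. I handed the job in at 24.75 s with the gripper still holding the upper half and pressing it down.

- **Clamp:** I pushed the open arm over centre with the closed fingertips and it fell shut on the ledge. The wrist force read up to about 21 N during the push. The camera showed it shut afterwards and again at the end.
- **Upper half:** It went over the dowels without any contact force and stopped 40.0 mm above where it lay on the bench. That puts its mating face at lower-face height. The dowel tip showed centred in the one hole the wrist camera could see.
- **Push:** The wrist force was steady at about 13 N downward, plus roughly 4 N from the plate's own weight. There was also a sideways load of about 5 N.
- **Left alone:** I never touched the small upper half, the jar, the brush or the red look-alike. I did not measure their positions again at the end.

My measurements of the two parts agreed to within about 3 mm across views, and no check failed.

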